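Find the socket key that fits the press nut

TASK

Find the socket key that fits the hex nut at the handle end of the tablet press's die block: try the smallest of the three keys on that nut first, and if it does not go down over the nut, stand it upright back on the table and try the next larger one. Finish with the first key that fits pushed fully home over the nut and still gripped in the fingers: do not let go. The other two keys must stand upright on the table at the end; leave everything else where it is.

Things in the scene. Friction and masses are not known exactly. Their poses are not given: they have to be found in the camera images.
- press_base: Fixed die block of a hand tablet press: grey cast base 118 x 208 mm, 24 mm high, a round steel die in the middle and a flat strap clamp (52 mm wide, upper face 52 mm above the table) at each end of its y axis, each with a hex nut. A low steel loop handle (19 mm high) sticks out of its -y end to 133 mm from the centre. Origin: centre of the underside; z up.
- handle_stud (a point): Point on the upper face of the strap clamp at the handle end, 60 mm from the middle of the base, where that end's nut stands: the nut to work on is the one here.
- nut_1: One of two fixed dark hex nuts, 18 mm high, top edge bevelled by 2 to 3 mm, stud end (13 mm thick) up to 22 mm. One is 22.2, the other 26.2 mm across flats; they are unmarked and either may stand at the handle end: trying shows it. Origin: centre of its underside, on the strap; z up; two corners of the hexagon on its x axis, two flats facing its y axis.
- nut_2: One of two fixed dark hex nuts, 18 mm high, top edge bevelled by 2 to 3 mm, stud end (13 mm thick) up to 22 mm. One is 22.2, the other 26.2 mm across flats; they are unmarked and either may stand at the handle end: trying shows it. Origin: centre of its underside, on the strap; z up; two corners of the hexagon on its x axis, two flats facing its y axis.
- socket_small: Small one of 3 loose steel socket keys (0.22 kg), open end down: round barrel 36 mm wide, 38 mm high, thin neck, square dark grip head 24 x 24 x 40 mm, top at 84 mm. Hex opening below, 24 mm across flats, 28 deep; seated, its rim is on the strap; too small, it stays on top of the nut. Origin: centre of underside; z up; head flats face x and y, two hex corners on x, two hex flats face y.
- socket_medium: Medium one of 3 loose steel socket keys (0.22 kg), open end down: round barrel 41 mm wide, 46 mm high, thin neck, square dark grip head 24 x 24 x 40 mm, top at 92 mm. Hex opening below, 28 mm across flats, 28 deep; seated, its rim is on the strap; too small, it stays on top of the nut. Origin: centre of underside; z up; head flats face x and y, two hex corners on x, two hex flats face y.
- socket_large: Large one of 3 loose steel socket keys (0.22 kg), open end down: round barrel 46 mm wide, 54 mm high, thin neck, square dark grip head 24 x 24 x 40 mm, top at 100 mm. Hex opening below, 32 mm across flats, 28 deep; seated, its rim is on the strap; too small, it stays on top of the nut. Origin: centre of underside; z up; head flats face x and y, two hex corners on x, two hex flats face y.
- rubber_stamp: Bystander, to be left alone: wooden hand stamp, 34 x 48 x 81 mm high. Origin: centre of the underside.
- weight_200: Bystander, to be left alone: brass balance weight with a knob, 34 mm wide, 44 mm high. Origin: centre of the underside.
- weight_100: Bystander, to be left alone: brass balance weight with a knob, 28 mm wide, 38 mm high. Origin: centre of the underside.
- stapler: Bystander, to be left alone: desk stapler, 33 x 128 x 42 mm. Origin: centre of the underside.
- balance_dish: Bystander, to be left alone: shallow brass dish, 79 mm wide, 14 mm high. Origin: centre of the underside.
- weight_50: Bystander, to be left alone: small brass balance weight with a knob, 22 mm wide, 32 mm high. Origin: centre of the underside.
- tape_roll: Bystander, to be left alone: roll of brown tape lying flat, 96 mm wide, 48 mm high. Origin: centre of the underside.

How it is judged:
On the way, in this order (a step that is already met when the one before it is completed fails the run):
1. the small key is offered to the nut at the handle end, in the fingers, upright and no more than 7 mm above the nut's top (horizontal distance between socket_small and handle_stud below 0.012 m and z of socket_small in the frame of handle_stud below 0.025 m and angle between socket_small's own z axis and vertical below 0.2 rad and contact force between the fingers and socket_small above 0.5 N), for 0.04 s.
2. the key that fits is fully down over that nut, in the fingers (((horizontal distance between nut_1 and handle_stud below 0.01 m and z of socket_small in the frame of nut_1 below 0.004 m and horizontal distance between socket_small and nut_1 below 0.003 m and angle between socket_small's own z axis and vertical below 0.06 rad and contact force between the fingers and socket_small above 2 N) or (horizontal distance between nut_2 and handle_stud below 0.01 m and z of socket_medium in the frame of nut_2 below 0.004 m and horizontal distance between socket_medium and nut_2 below 0.003 m and angle between socket_medium's own z axis and vertical below 0.06 rad and contact force between the fingers and socket_medium above 2 N))), for 0.2 s.
At the end, for the whole second after the job is handed in: The smallest key that goes over the handle-end nut is gripped (over 2 N) and seated: underside within 4 mm of the strap, 3 mm of the nut's axis, tilt under 0.06 rad, still. The other two keys stand on the table (underside under 6 mm, tilt under 0.1 rad), still, not touched by the fingers ((((horizontal distance between nut_1 and handle_stud below 0.01 m and z of socket_small in the frame of nut_1 below 0.004 m and horizontal distance between socket_small and nut_1 below 0.003 m and angle between socket_small's own z axis and vertical below 0.06 rad and contact force between the fingers and socket_small above 2 N) and linear speed of socket_small below 0.02 m/s and (height (world z) of socket_medium below 0.006 m and angle between socket_medium's own z axis and vertical below 0.1 rad and linear speed of socket_medium below 0.02 m/s and contact force between the fingers and socket_medium below 0.1 N) and (height (world z) of socket_large below 0.006 m and angle between socket_large's own z axis and vertical below 0.1 rad and linear speed of socket_large below 0.02 m/s and contact force between the fingers and socket_large below 0.1 N)) or ((horizontal distance between nut_2 and handle_stud below 0.01 m and z of socket_medium in the frame of nut_2 below 0.004 m and horizontal distance between socket_medium and nut_2 below 0.003 m and angle between socket_medium's own z axis and vertical below 0.06 rad and contact force between the fingers and socket_medium above 2 N) and linear speed of socket_medium below 0.02 m/s and (height (world z) of socket_small below 0.006 m and angle between socket_small's own z axis and vertical below 0.1 rad and linear speed of socket_small below 0.02 m/s and contact force between the fingers and socket_small below 0.1 N) and (height (world z) of socket_large below 0.006 m and angle between socket_large's own z axis and vertical below 0.1 rad and linear speed of socket_large below 0.02 m/s and contact force between the fingers and socket_large below 0.1 N)))); the arm keeps its last pose, push and grip.
It fails at once if a bystander is moved by more than 25 mm (distance of any of rubber_stamp, weight_200, weight_100, stapler, balance_dish, weight_50, tape_roll from where it was at the start of the episode above 0.025 m).
It also fails if it takes over 64 s, if anything falls off the work surface, if the arm or the gripper's body presses on something with over 40 N, if the wrist force passes 120 N, or if a joint passes its speed limit or range.

ROBOT

A 6-joint arm with a two-finger parallel gripper is mounted at the origin on the work surface; the furniture and walls round the work are solid. World frame = base frame: x ahead of the robot, y to its left, z up, the work surface at z = 0. Lengths are in m, angles in rad, forces in N, time in s.
With the tool pointing down it reaches from about 0.25 to 0.8 m from the base axis. Payload 3.9 kg.
Tool frame: the origin (TCP) lies midway between the tips of the shut fingers; the grasp point (between the pads) lies 19 mm behind it; z points along the fingers, y is the line along which they close (so a half turn about z gives the same grasp; the last joint's range is limited). The gripper opens to 85 mm and grips with 20 to 120 N. Pads are 22 mm wide; open, the fingers measure 114 mm over their backs; the gripper's body (76 mm by 85 mm) begins 54 mm behind the grasp point. The pads swing forward as they close: fully open they stand 13 mm farther back than shut.
Start: joints at [1.315, 0.26, -0.138, 1.173, 0, 1.571], TCP at [0.133, 0.508, 0.231] pointing down, gripper open.
Joint ranges: [-2.78, 2.78], [-0.83, 1.72], [-1.28, 1.37], [-1.9, 2.12], [-1.57, 1.48], [-3.14, 3.14]. Speed limits (rad/s): [2.57, 2.57, 3.14, 3.14, 3.14, 3.14].

INTERFACE

Orientations are given as a 3x3 rotation matrix whose columns are the frame's x, y, z axes.
In Python, from plant import ctrl gives the robot as it stands.
- The arm moves only by the tool step_arm, never from a script. Its argument "moves" is a list of rows, each a list of 2 entries, a list of its own where there are three numbers: the shift along the world's x, y, z in cm, then the turn about the world's z in rad. In form: [[[x, y, z], spin], ...]. A call has 1 to 8 rows; each row shifts and turns the commanded pose from where the row before left it; what a row does not reach is not made up. A row lasts 1/10 s, in which the tool goes at most 50 mm and 8.59 degrees, less where a joint would pass 70% of its speed; a pose out of reach is approached as far as the arm can. A call with a gripper value outside its range is refused whole. "grip" is the finger opening in cm, from 0 to 8.54, set as the call begins (left out, the last holds). The fingers move at their own pace and stop on an object; "grip_force" is the grip in N (left out, the last holds). Time passes only in rows, so rows that do not move let the fingers close. It gives the time, the measured TCP pose, the force, the opening and the grip force at its end, in the units of the state.
- ctrl.state(): the state, without advancing time (a new reading comes with each control period).
- ctrl.grab_frame(name): name is "scene" or "top" or "wrist"; returns a dict with "image" (480x640x3 uint8, blue, green, red), "fx", "fy", "cx", "cy" (pixels), "R" (3x3) and "t" (3): a world point X has camera coordinates R X + t. Camera axes: x right, y down, z forward; pixel columns grow to the right and rows downward; lengths in m; the calibration is good to about 2 mm. The wrist camera is an equidistant fisheye: a pixel r from the principal point sees the ray r / f radians off the axis. A picture is of the moment at which its call begins. There is no depth.
- ctrl.sign_off(): hands the job in; it is judged then, once.
The state is a dict: "time": time; "joint_pos": joint angles; "qd": joint speeds; "joint_torque": joint torques, N m; "eef_pos": TCP position; "tool_rot": TCP orientation; "force": force on the tool from outside, world axes, zero at the start; "wrist_torque": the same for the moment, N m; "gripper_width": finger opening in m; "gripper_force": force on a finger pad.
Only numpy, scipy, OpenCV 4.12 (cv2) and the standard library are available. Lean on these libraries where they do the work, as an engineer would, in place of code of your own. Each camera call takes 0.05 s, during which the arm holds its last target. There are 200 camera calls.

## Working session

There is one attempt and no reset: what is moved stays moved. The work goes in short steps, Python scripts to look and compute and a tool call to move; the robot and the scene stay as the last step left them, time stands still between calls to the robot, and variables do not carry over. Pictures are saved under pics/ and viewed, at most 10 in all, crops included, and the job is handed in when it is done.

Besides the shell and the picture viewer there is one more tool, called in YAML: its name, and indented under it one key for each argument. step_arm: Moves the arm, as the interface text tells. Its arguments: {"type":"object","properties":{"moves":{"type":"array"},"grip":{"type":"number"},"grip_force":{"type":"number"}},"required":["moves"]}

```bash
mkdir -p pics; cat > h.py <<'E'
import numpy as np, cv2
from plant import ctrl
def snap(n,f):
    d=ctrl.grab_frame(n); cv2.imwrite(f'pics/{f}.png',d['image'])
    np.savez(f'pics/{f}.npz',**{k:np.array(d[k]) for k in d}); return d
def px2w(d,u,v,z):
    R=np.array(d['R']);t=np.array(d['t']).ravel()
    ray=R.T@np.array([(u-d['cx'])/d['fx'],(v-d['cy'])/d['fy'],1]); c=-R.T@t
    return c+ray*(z-c[2])/ray[2]
def w2px(d,X):
    p=np.array(d['R'])@np.array(X)+np.array(d['t']).ravel(); return d['fx']*p[0]/p[2]+d['cx'],d['fy']*p[1]/p[2]+d['cy']
E
python3 - <<'E'
from h import *
a=snap('top','top0');snap('scene','scene0')
print(a['fx'],a['R'],a['t'])
s=ctrl.state();print(s)
E
```

```text
537.294884076207 [[ 0.00130546 -0.99999753  0.0017988 ]
 [-0.98221587 -0.00161997 -0.18774816]
 [ 0.18775061 -0.00152171 -0.98221555]] [-0.00598176  0.54151202  1.18606566]
{'time': 0.1, 'joint_pos': array([ 1.31500105e+00,  2.60622927e-01, -1.39252441e-01,  1.17272236e+00,
       -7.94409819e-06,  1.57077340e+00]), 'qd': array([-0.00091527, -0.00154293,  0.00455981,  0.00159763,  0.0002178 ,
       -0.00072665]), 'joint_torque': array([ 4.84122957e-04, -4.06508410e+01,  2.54526776e+01,  1.00768724e-02,
        9.12809105e-05, -2.16075529e-05]), 'eef_pos': array([0.13267628, 0.50730914, 0.23054106]), 'tool_rot': array([[-9.67468188e-01,  2.52992301e-01, -4.48095668e-04],
       [ 2.52992698e-01,  9.67466615e-01, -1.74479771e-03],
       [-7.90278900e-06, -1.80140121e-03, -9.99998377e-01]]), 'force': array([0.06218449, 0.95133488, 0.2398996 ]), 'wrist_torque': array([ 0.01464583, -0.0278143 ,  0.01937683]), 'gripper_force': 0.0, 'gripper_width': 0.08544897285000455}
```

View pics/top0.png

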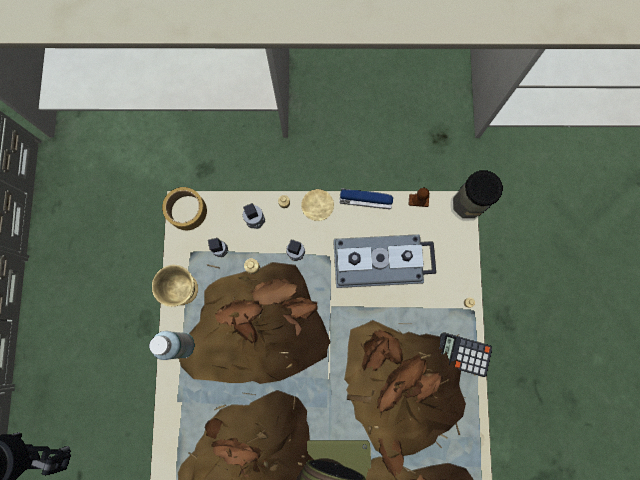

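View pics/scene0.png

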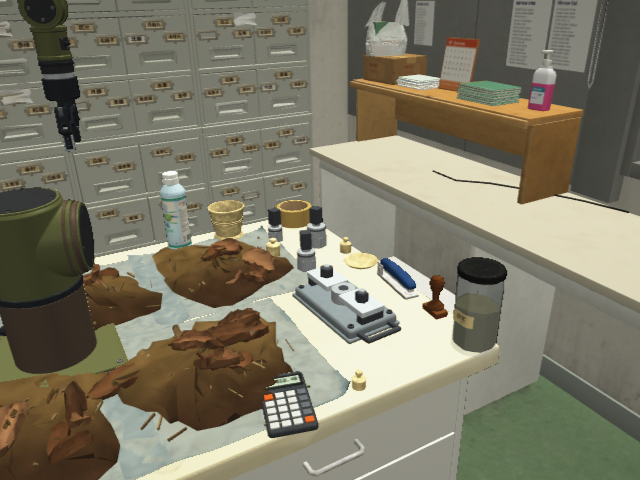

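The top view shows the handle at right (430,257), its nut near (407,256), and three keys near (218,246), (253,215) and (295,249). I'll enlarge the area.

```bash
python3 - <<'E'
from h import *
i=cv2.imread('pics/top0.png')
a=cv2.resize(i[195:275,195:325],None,fx=6,fy=6,interpolation=cv2.INTER_CUBIC)[:,:780]
cv2.imwrite('pics/z1.png',a)
b=cv2.resize(i[225:295,325:445],None,fx=6,fy=6,interpolation=cv2.INTER_CUBIC)
cv2.imwrite('pics/z2.png',b)
E
```

```text
(no output)
```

View pics/z1.png

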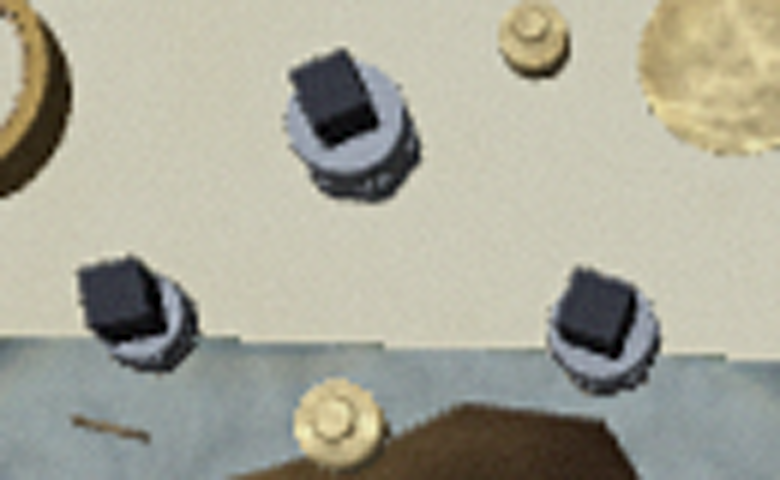

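View pics/z2.png

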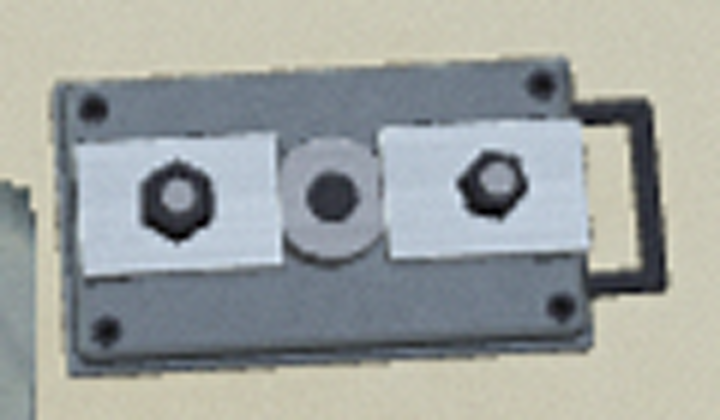

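Zoom: small key is at left (head ~ crop (120,295)), medium at right (600,310), large at top (335,95). In the second crop the handle nut centre is at about (493,185) and looks like the smaller nut (68 px wide against 82 px).

```bash
python3 - <<'E'
from h import *
d=dict(np.load('pics/top0.npz'))
f=lambda u,v,ox,oy:(ox+(u+.5)/6-.5,oy+(v+.5)/6-.5)
P=lambda n,u,v,ox,oy,z:print(n,px2w(d,*f(u,v,ox,oy),z).round(4))
P('small head',118,290,195,195,.084);P('small barrel',148,318,195,195,.038)
P('med head',600,303,195,195,.092);P('med barrel',604,325,195,195,.046)
P('large head',330,85,195,195,.1);P('large barrel',347,117,195,195,.054)
P('nutH stud',498,178,325,225,.074);P('nutH',493,186,325,225,.068);P('nutF stud',180,194,325,225,.074)
P('die',332,196,325,225,.05)
w=snap('wrist','w0');s=ctrl.state()
R=np.array(w['R']);c=-R.T@np.array(w['t']).ravel();T=np.array(s['tool_rot'])
print('cam in tool',T.T@(c-s['eef_pos']),'axes',(R@T).round(3),w['fx'],w['cx'],w['cy'])
E
```

```text
small head [0.5344 0.2444 0.084 ]
small barrel [0.5321 0.242  0.038 ]
med head [0.5283 0.0639 0.092 ]
med barrel [0.5282 0.0649 0.046 ]
large head [0.6093 0.1652 0.1   ]
large barrel [0.6084 0.1649 0.054 ]
nutH stud [ 0.511  -0.1897  0.074 ]
nutH [ 0.509  -0.1886  0.068 ]
nutF stud [ 0.5048 -0.0703  0.074 ]
die [ 0.508  -0.1297  0.05  ]
cam in tool [ 0.07218376 -0.00064656 -0.14248544] axes [[-0.001  1.    -0.   ]
 [-0.958 -0.001 -0.287]
 [-0.287  0.     0.958]] 371.64829954431775 323.1381578030594 248.37110446912604
```

step_arm:
  moves:
    - [[0, 0, 4], 0]
    - [[1, -0.6, 4], 0]
    - [[4, -2.6, 0], 0.1]
    - [[4, -2.6, 0], 0.1]
    - [[4, -2.6, 0], 0.1]
    - [[4, -2.6, 0], 0.1]
    - [[4, -2.6, 0], 0.1]
    - [[4, -2.6, 0], 0.01]

```text
time: 0.95
eef_pos: [0.3841, 0.3445, 0.3112]
tool_rot: [[-0.967, -0.253, -0.0], [-0.253, 0.967, -0.0], [0.0, 0.0, -1.0]]
force: [0.2, 0.4, -0.8]
gripper_width: 0.0856
gripper_force: 0.0
```

step_arm:
  moves:
    - [[4, -2.6, 0], 0]
    - [[4, -2.6, 0], 0]
    - [[4, -2.6, 0], 0]
    - [[3, -2.4, -2], 0]
    - [[0, 0, -4], 0]
    - [[0, 0, -4], 0]
    - [[0, 0, 0], 0]
    - [[0, 0, 0], 0]

```text
time: 1.75
eef_pos: [0.5323, 0.2437, 0.2112]
tool_rot: [[-0.968, -0.252, -0.002], [-0.252, 0.968, -0.001], [0.002, -0.0, -1.0]]
force: [0.4, 0.0, 0.6]
gripper_width: 0.0855
gripper_force: 0.0
```

```bash
python3 - <<'E'
from h import *
d=snap('wrist','w1');s=ctrl.state();print(s['time'],s['eef_pos'],s['tool_rot'].round(3),s['force'])
i=d['image'];cv2.imwrite('pics/w1c.png',cv2.resize(i[120:420,140:540],None,fx=2,fy=2))
E
```

```text
1.8 [0.53355474 0.24447478 0.21299095] [[-0.968 -0.252  0.002]
 [-0.252  0.968  0.001]
 [-0.002  0.    -1.   ]] [0.68766496 0.07799121 0.34560562]
```

View pics/w1c.png

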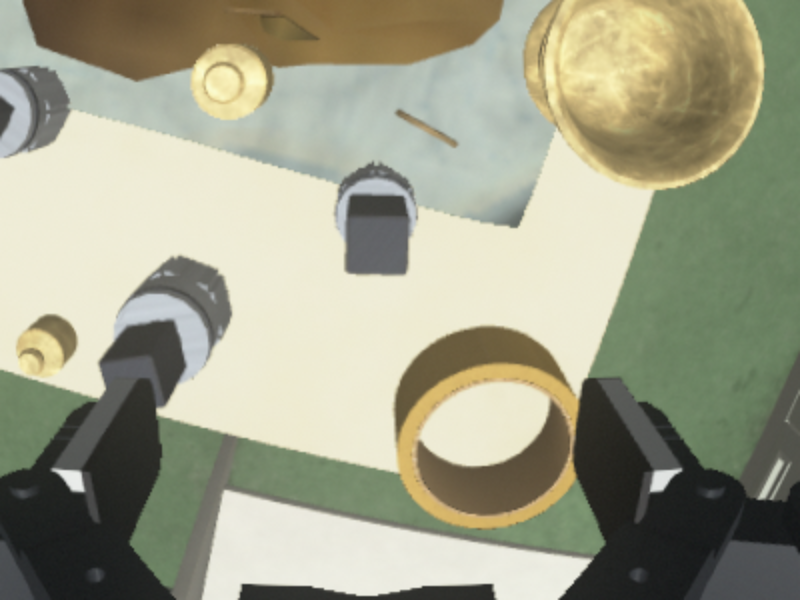

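Wrist crop: small key's head top face is centred at about crop (377,246), squarely aligned with the tool; the barrel lies below at (375,215).

```bash
cat >> h.py <<'E'
def fish(d,u,v,z):
    R=np.array(d['R']);t=np.array(d['t']).ravel()
    a=np.array([(u-d['cx'])/d['fx'],(v-d['cy'])/d['fy']]);r=np.hypot(*a)
    ray=R.T@np.r_[a*np.sin(r)/r,np.cos(r)]; c=-R.T@t
    return c+ray*(z-c[2])/ray[2]
E
python3 - <<'E'
from h import *
d=dict(np.load('pics/w1.npz'))
g=lambda u,v,z:fish(d,140+(u+.5)/2-.5,120+(v+.5)/2-.5,z).round(4)
print('small',g(377,246,.084));q=[g(*p,.084)[:2] for p in((345,217),(408,217),(408,273),(347,275))]
print(q,np.linalg.norm(q[1]-q[0]),np.linalg.norm(q[2]-q[1]),np.mean(q,0))
print('barrel',g(376,213,.038))
E
```

```text
small [0.535  0.2474 0.084 ]
[array([0.5271, 0.233 ]), array([0.5212, 0.2558]), array([0.5423, 0.2616]), array([0.549 , 0.2393])] 0.02355100847097637 0.02188264152244879 [0.5349   0.247425]
barrel [0.533 0.247 0.038]
```

step_arm:
  moves:
    - [[0.2, 0.3, -4], 0]
    - [[0, 0, -4], 0]
    - [[0, 0, -4], 0]
    - [[0, 0, -3], 0]
    - [[0, 0, -1.4], 0]
    - [[0, 0, 0], 0]

```text
time: 2.4
eef_pos: [0.5354, 0.2477, 0.0477]
tool_rot: [[-0.968, -0.252, 0.0], [-0.252, 0.968, 0.0], [-0.0, 0.0, -1.0]]
force: [-0.9, -0.0, 0.2]
gripper_width: 0.0852
gripper_force: 0.0
```

step_arm:
  moves:
    - [[0, 0, 0], 0]
    - [[0, 0, 0], 0]
    - [[0, 0, 0], 0]
    - [[0, 0, 0], 0]
    - [[0, 0, 0], 0]
    - [[0, 0, 0], 0]
    - [[0, 0, 0], 0]
    - [[0, 0, 0], 0]
  grip: 1.8
  grip_force: 50

```text
time: 3.2
eef_pos: [0.5356, 0.2473, 0.0484]
tool_rot: [[-0.968, -0.252, 0.002], [-0.252, 0.968, 0.001], [-0.002, 0.001, -1.0]]
force: [-0.6, 0.8, 6.8]
gripper_width: 0.0231
gripper_force: 51.3
```

step_arm:
  moves:
    - [[0, 0, 2], 0]
    - [[0, 0, 4], 0]
    - [[0, 0, 4], 0]
    - [[0, 0, 4], 0]
    - [[0, -3, 0], 0]
    - [[0, -4, 0], 0]
    - [[0, -4, 0], 0]
    - [[0, -4, 0], 0]

```text
time: 4.0
eef_pos: [0.5338, 0.0955, 0.1865]
tool_rot: [[-0.968, -0.252, -0.002], [-0.252, 0.968, -0.001], [0.002, -0.0, -1.0]]
force: [-0.2, -0.5, -2.9]
gripper_width: 0.0233
gripper_force: 50.4
```

step_arm:
  moves:
    - [[0.5, -4, 0], -0.1]
    - [[0.5, -4, 0], -0.1]
    - [[0.5, -4, 0], 0]
    - [[0.5, -4, 0], 0]
    - [[0.5, -4, 0], 0]
    - [[0, -4, 0], 0]
    - [[0, -3, 0], 0]
    - [[0, -1.6, 0], 0]

```text
time: 4.8
eef_pos: [0.5589, -0.1915, 0.1863]
tool_rot: [[-0.999, -0.051, -0.002], [-0.051, 0.999, 0.0], [0.002, 0.0, -1.0]]
force: [0.2, -0.1, -2.3]
gripper_width: 0.0235
gripper_force: 50.4
```

step_arm:
  moves:
    - [[0, 0, 0], 0]
    - [[0, 0, 0], 0]
    - [[0, 0, 0], 0]

```text
time: 5.1
eef_pos: [0.5595, -0.1877, 0.187]
tool_rot: [[-0.998, -0.056, -0.001], [-0.056, 0.998, 0.001], [0.001, 0.001, -1.0]]
force: [-0.0, 0.5, -3.2]
gripper_width: 0.0235
gripper_force: 50.4
```

```bash
python3 - <<'E'
from h import *
d=snap('wrist','w2');s=ctrl.state();print(s['time'],s['eef_pos'],s['tool_rot'].round(3),s['force'])
i=d['image'];cv2.imwrite('pics/w2c.png',cv2.resize(i[90:390,140:540],None,fx=2,fy=2,interpolation=cv2.INTER_CUBIC))
E
```

```text
5.15 [ 0.5596952  -0.18766015  0.18715846] [[-0.998 -0.056 -0.001]
 [-0.056  0.998  0.001]
 [ 0.001  0.001 -1.   ]] [-0.10161454 -0.04601022 -2.37766552]
```

View pics/w2c.png

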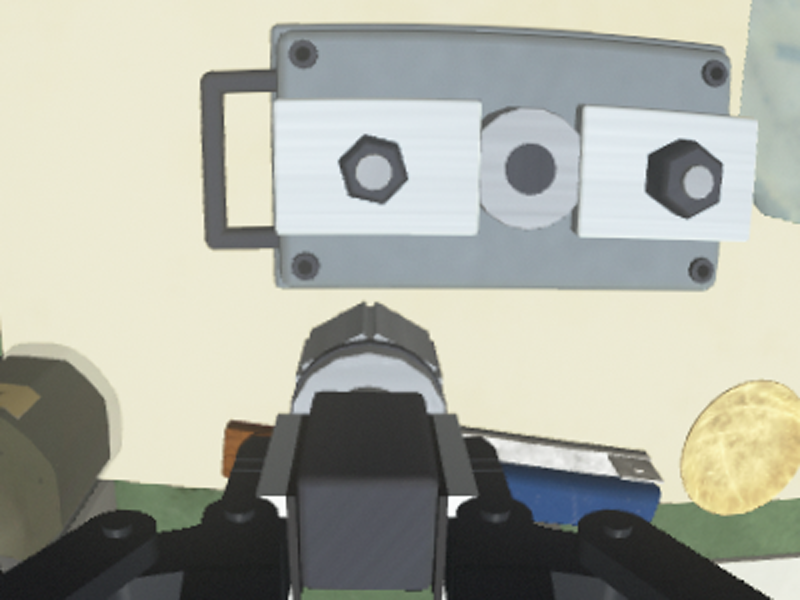

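The handle nut is at crop (373,169), nearly under the camera, turned about 15–20° from the strap. The held barrel shows a seam (hex corner) at (370,305) on the tool's x axis. I'll measure the nut's outline.

```bash
python3 - <<'E'
from h import *
d=dict(np.load('pics/w2.npz'));i=d['image']
x0,y0=140+150,90+50; c=i[y0:y0+70,x0:x0+80]
c6=cv2.resize(c,None,fx=8,fy=8,interpolation=cv2.INTER_CUBIC);cv2.imwrite('pics/w2n.png',c6)
g=cv2.cvtColor(c6,cv2.COLOR_BGR2GRAY);m=(g<135).astype(np.uint8)
n,l,st,ce=cv2.connectedComponentsWithStats(m)
k=l[(169*4)-400+0, 0] if 0 else 1+np.argmin([abs(ce[j][0]-292)+abs(ce[j][1]-276) + (1e4 if st[j][4]<3000 else 0) for j in range(1,n)])
cn=max(cv2.findContours((l==k).astype(np.uint8),cv2.RETR_EXTERNAL,cv2.CHAIN_APPROX_NONE)[0],key=cv2.contourArea)
print(st[k])
h=cv2.convexHull(cn)[:,0,:].astype(float)
for z in (.052,.066):
    W=np.array([fish(d,x0+(u+.5)/8-.5,y0+(v+.5)/8-.5,z)[:2] for u,v in h])
    A=np.radians(np.arange(0,180,1)); 
    w=[np.ptp(W@[np.cos(a),np.sin(a)]) for a in A]
    s3=[(w[j]+w[(j+60)%180]+w[(j+120)%180])/3 for j in range(60)]
    j=int(np.argmin(s3)); ctr=[]
    mid=[(lambda p:(p.max()+p.min())/2)(W@[np.cos(A[q]),np.sin(A[q])]) for q in (j,j+60,j+120)]
    N=np.array([[np.cos(A[q]),np.sin(A[q])] for q in (j,j+60,j+120)])
    print(z,'flat normal angle deg',j,'width',s3[j],[w[q] for q in(j,j+60,j+120)],'max',max(s3),'ctr',np.linalg.lstsq(N,np.array(mid),rcond=None)[0])
print('stud',fish(d,140+374.5/2-.25,90+172.5/2-.25,.074))
E
```

```text
[  155   139   277   277 37776]
0.052 flat normal angle deg 49 width 0.023800396147754005 [np.float64(0.023805914542202516), np.float64(0.023380870673364196), np.float64(0.024214403227695303)] max 0.026570873255486446 ctr [ 0.51259322 -0.18865243]
0.066 flat normal angle deg 49 width 0.022600327569718665 [np.float64(0.02260556771452213), np.float64(0.022201955496993886), np.float64(0.02299345949763998)] max 0.025231111098297402 ctr [ 0.51132525 -0.18885309]
stud [ 0.51173142 -0.18834322  0.074     ]
```

View pics/w2n.png

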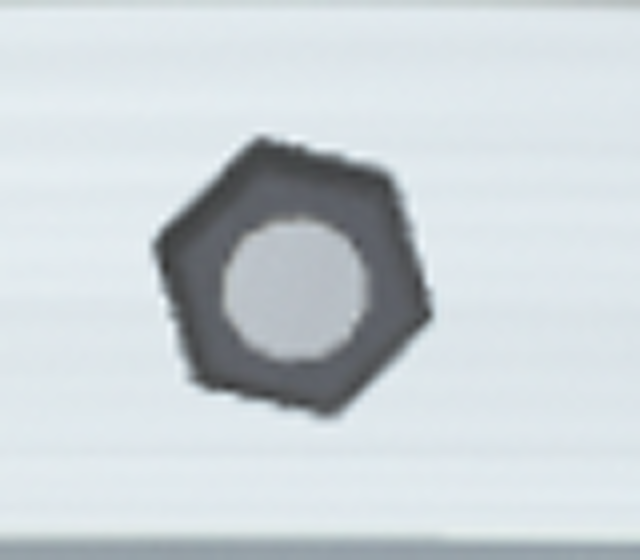

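The enlarged crop shows the hexagon clearly: 22.2–22.6 mm across flats, flat normals at 49/109/169°. The small key should fit. Next I check the key's centre in the same picture.

```bash
python3 - <<'E'
from h import *
d=dict(np.load('pics/w2.npz'))
g=lambda u,v,z:fish(d,140+(u+.5)/2-.5,90+(v+.5)/2-.5,z)
T=np.array([[-.998,-.056],[-.056,.998]])
e=np.array([.5597,-.1877])
for n,p in dict(seam=(369,303,.1395),bl=(291,400,.1775),br=(444,400,.1775),hl=(300,500,.2235),hr=(441,500,.2235),bot=(370,590,.2235)).items():
    print(n,(T.T@(g(*p)[:2]-e)).round(4))
E
```

```text
seam [ 0.0196 -0.0001]
bl [ 0.0078 -0.0176]
br [0.0077 0.0164]
hl [ 0.0093 -0.0118]
hr [0.0092 0.0114]
bot [-0.0095 -0.0003]
```

step_arm:
  moves:
    - [[-2.3, 0.1, 0], 0.14]
    - [[-2.4, 0, 0], 0.136]
    - [[0, 0, -2], 0]
    - [[0, 0, -2], 0]
    - [[0, 0, -1.5], 0]
    - [[0, 0, -0.6], 0]
    - [[0, 0, 0], 0]
    - [[0, 0, 0], 0]

```text
time: 5.95
eef_pos: [0.5134, -0.1878, 0.127]
tool_rot: [[-0.946, -0.325, 0.001], [-0.325, 0.946, -0.0], [-0.001, -0.001, -1.0]]
force: [-0.8, 0.4, -3.6]
gripper_width: 0.0236
gripper_force: 50.5
```

```bash
python3 - <<'E'
from h import *
d=snap('wrist','w3');s=ctrl.state();print(s['time'],s['eef_pos'],s['tool_rot'].round(3),s['force'])
i=d['image'];cv2.imwrite('pics/w3c.png',cv2.resize(i[130:360,200:460],None,fx=2.5,fy=2.5,interpolation=cv2.INTER_CUBIC))
E
```

```text
6.0 [ 0.51365591 -0.1879913   0.12721348] [[-0.946 -0.325  0.002]
 [-0.325  0.946 -0.001]
 [-0.001 -0.001 -1.   ]] [ 0.54274604 -1.14776897 -2.95624341]
```

View pics/w3c.png

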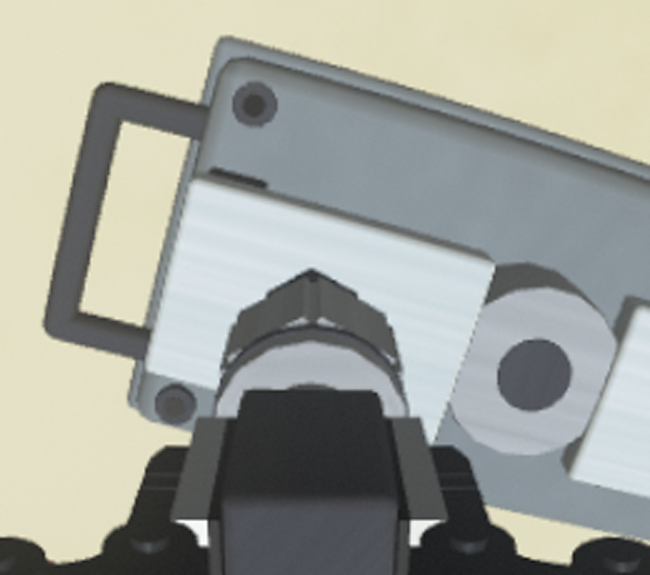

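The nut's corner just peeps out at (312,270), in line with the barrel seam as predicted, so the key is aligned. Lowering slowly.

step_arm:
  moves:
    - [[0, 0, -0.3], 0]
    - [[0, 0, -0.2], 0]
    - [[0, 0, -0.2], 0]
    - [[0, 0, -0.2], 0]
    - [[0, 0, 0], 0]

```text
time: 6.5
eef_pos: [0.5125, -0.188, 0.1169]
tool_rot: [[-0.946, -0.324, -0.001], [-0.324, 0.946, 0.0], [0.001, 0.0, -1.0]]
force: [0.3, -0.1, -3.1]
gripper_width: 0.0231
gripper_force: 50.5
```

step_arm:
  moves:
    - [[0, 0, -0.2], 0]
    - [[0, 0, -0.2], 0]
    - [[0, 0, 0], 0]

```text
time: 6.8
eef_pos: [0.5126, -0.188, 0.1129]
tool_rot: [[-0.946, -0.324, -0.001], [-0.324, 0.946, 0.0], [0.0, 0.0, -1.0]]
force: [-0.3, 0.3, -3.8]
gripper_width: 0.0232
gripper_force: 50.5
```

step_arm:
  moves:
    - [[0, 0, -0.3], 0]
    - [[0, 0, -0.3], 0]
    - [[0, 0, -0.3], 0]
    - [[0, 0, -0.2], 0]
    - [[0, 0, 0], 0]

```text
time: 7.3
eef_pos: [0.5125, -0.188, 0.1018]
tool_rot: [[-0.946, -0.324, -0.001], [-0.324, 0.946, 0.0], [0.001, 0.001, -1.0]]
force: [-1.1, 0.4, -2.7]
gripper_width: 0.0236
gripper_force: 50.5
```

step_arm:
  moves:
    - [[0, 0, -0.1], 0]
    - [[0, 0, -0.1], 0]
    - [[0, 0, -0.1], 0]
    - [[0, 0, 0], 0]
    - [[0, 0, 0], 0]

```text
time: 7.8
eef_pos: [0.5131, -0.1881, 0.1004]
tool_rot: [[-0.946, -0.324, 0.001], [-0.324, 0.946, -0.0], [-0.001, -0.001, -1.0]]
force: [-1.6, 1.7, 4.7]
gripper_width: 0.0234
gripper_force: 51.4
```

step_arm:
  moves:
    - [[0, 0, 0], 0]
    - [[0, 0, 0], 0]
    - [[0, 0, 0], 0]
    - [[0, 0, 0], 0]
    - [[0, 0, 0], 0]

```text
time: 8.3
eef_pos: [0.513, -0.1881, 0.1004]
tool_rot: [[-0.946, -0.324, 0.001], [-0.324, 0.946, -0.0], [-0.001, -0.001, -1.0]]
force: [-3.1, 1.3, 5.6]
gripper_width: 0.0234
gripper_force: 51.4
```

```bash
python3 - <<'E'
from h import *
d=snap('wrist','w4');s=ctrl.state();print(s['time'],s['eef_pos'],s['force'],s['gripper_force'])
t=snap('scene','s4')['image']
a=cv2.resize(d['image'][130:360,200:460],(520,460));b=cv2.resize(t[190:360,250:410],None,fx=1.75,fy=1.75)
o=np.zeros((460,800,3),np.uint8);o[:,:520]=a;o[:b.shape[0],520:]=b[:,:280];cv2.imwrite('pics/f.png',o)
E
```

```text
8.35 [ 0.51305584 -0.18812825  0.1004213 ] [-2.54220453  0.67403037  6.01834189] 51.439685225486755
```

View pics/f.png

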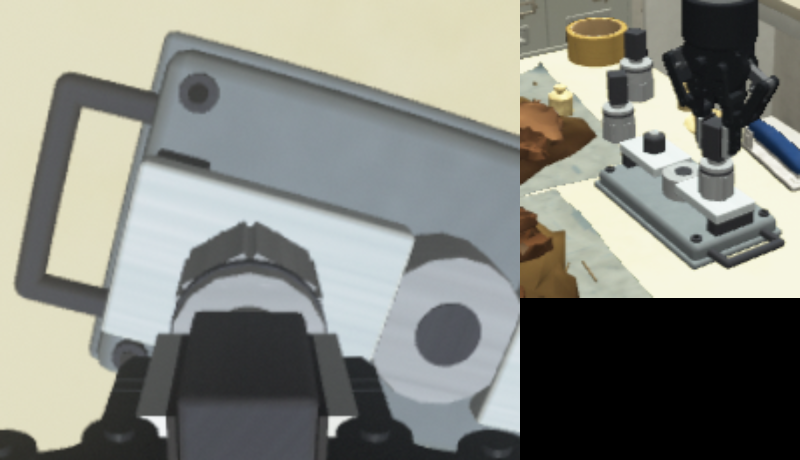

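The key is down with its rim on the strap (barrel at (715,185) in the right-hand view), and the other two keys stand upright at (617,115) and (636,70). Handing in.

```bash
python3 -c "
from plant import ctrl
print(ctrl.sign_off())"
```

```text
the job is handed in; nothing more can be done
None
```

The small key fits the handle-end nut: it is pushed fully down onto the strap and still gripped, the medium and large keys stand untouched, and the job was handed in at about 8.4 s with no verdict returned.

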